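# Start the jar settling table

## Robot

A 6-joint arm with a two-finger parallel gripper is mounted at the origin on the work surface. World frame = base frame: x ahead of the robot, y to its left, z up, the work surface at z = 0. Lengths are in m, angles in rad, forces in N, time in s.
With the tool pointing down it reaches from about 0.275 to 0.75 m from the base axis. Payload 10.2 kg.
Tool frame: the origin (TCP) lies on the centre line of the jaws, within the pads' length; the fingertips stand 25 mm ahead of it and the grasp point (between the pads) lies 6 mm ahead of it; z points along the fingers, y is the direction in which the jaws open and shut (so a half turn about z gives the same grasp; the last joint's range is limited). The gripper opens to 85 mm and grips with 20 to 120 N. Pads are 22 mm wide; open, the fingers measure 114 mm over their backs; the gripper's body (76 mm by 85 mm) begins 54 mm behind the grasp point. The pads swing forward as they close: fully open they stand 13 mm farther back than shut.
Start: joints at [0.901, 0.313, 1.498, -0, 1.331, -0.223], TCP at [0.227, 0.473, 0.256] pointing down, gripper open.
Joint ranges: [-2.94, 2.94], [-0.97, 2.17], [0.19, 2.56], [-1.23, 4.37], [0.02, 3.11], [-2.88, 2.88]. Speed limits (rad/s): [2.39, 2.39, 3.01, 3.14, 3.14, 3.14].

## Interface

Orientations are given as a rotation vector (axis times angle).
In Python, from rig import observe, snapshot, get_calibration, hand_in, recognise, cut_out gives the robot as it stands. The module is installed in compiled form; this text tells all that it offers.
- The arm moves only by the shell command python3 -m handwheel 'ROWS' [FORCE]. ROWS is JSON, a list of rows, each an object of numbers: "dx", "dy", "dz": the shift along the world's x, y, z in m; "rx", "ry", "rz": the turn, a rotation vector about the world's x, y, z in degrees; "grip": the opening in per cent of the stroke, from 0 (shut) to 100 (fully open). In form: [{"dx": .., "dy": .., "dz": .., "rx": .., "ry": .., "rz": .., "grip": ..}, ...]. A call has exactly 10 rows; each row shifts and turns the commanded pose from where the row before left it; what a row does not reach is not made up. A row lasts 1/10 s, in which the tool goes at most 50 mm and 8.59 degrees, less where a joint would pass 70% of its speed; a pose out of reach is approached as far as the arm can. A call is refused whole if a number of a shift passes 0.05 or a number of a turn 8.59, either way. A call with a gripper value outside its range is refused whole. The fingers move at their own pace and stop on an object; FORCE is the grip in N (left out, the last holds). Time passes only in rows, so rows that do not move let the fingers close, or fill a call up. It gives the time, the measured TCP pose, the force and the opening at its end, in the units of the state.
- observe(): the state, without advancing time (a new reading comes with each control period).
- snapshot(name): name is "scene" or "top"; returns the picture (480x640x3 uint8, red, green, blue); there is no depth.
- get_calibration(name): a dict with "K" (3x3 intrinsics, pixels), "origin" and "rotation" of the camera in the world. Camera axes: x right, y down, z forward; pixel columns grow to the right and rows downward; lengths in m; the calibration is good to about 2 mm. A picture is of the moment at which its call begins. get_calibration takes no time and is no camera call.
- hand_in(): hands the job in, once; it reports no verdict.
Trained networks look in the newest picture that a camera, given by its name, has taken for a name from the list of things; names that differ only in an ending like _2 or _b are one class to them, and where a whole thing is asked for, a point or a joint stands for the part that bears it (a point fixed in the world has none). Each returns a list of dicts, best first, with "p" (0 to 1); they miss things now and then, are a little off and sometimes report something else, mostly with a low value. They report only what shows in the picture. A call takes as long as a camera call.
- recognise(thing, camera): "bbox" ([centre column, centre row, width, height] in pixels, round what is visible of it).
- cut_out(thing, camera): "region" (480x640 bool, what is visible of it) and "bbox" ([centre column, centre row, width, height] in pixels, round what is visible of it).
The state is a dict: "t": time; "joints": joint angles; "joint_velocities": joint speeds; "effort": joint torques, N m; "position": TCP position; "orientation": TCP orientation; "contact_force": force on the tool from outside, world axes, zero at the start; "moment": the same for the moment, N m; "finger_gap": finger opening in m.
Only numpy, scipy, OpenCV 4.12 (cv2) and the standard library are available. Lean on these libraries where they do the work, as an engineer would, in place of code of your own. Each camera call takes 0.05 s, during which the arm holds its last target. There are 200 camera calls.

## Task

Start the settling table that shakes the filled jars down before packing: first press the raised, green-marked end of the white rocker fully down to switch on, then push the blue key fully in, then push the green key fully in, and leave all three set. Only push with the fingertips; do not push the red key, and leave the jars and the tape roll standing where they are.

Things in the scene. Friction and masses are not known exactly. Their poses are not given: they have to be found in the camera images.
- shaker: fixed grey settling table, 300 (x) by 380 (y) by 70 mm high; origin under its centre, on the work surface; x points away from the robot, y left. Front of its top: level black panel 70 mm up, controls in a row at x -92, y 120, 40, -40, -120 mm, in an order that changes from run to run. Behind: aluminium plate, top 82 mm up, edge rails to 94 mm, two jars on it
- power_on_end (a point): white rocker, 70 mm long (table x), 34 wide, 8 thick, on a grey base 80 by 46 by 10 mm, pivoted at its middle 18 mm above the panel about the table's y. This point: on top of its far, green-marked end, 26 mm from the pivot; about 26 mm above the panel when off, 9 mm lower when fully on; rides with the paddle
- power (a joint): rocker angle in rad: 0 off (green-marked far end raised), 0.32 fully on (green-marked end down, near end raised); a stiff friction hinge of 0.06 N m (about 2.5 N at the marked end), no spring, it stays where it is left
- blue_top (a point): round blue push key, 34 mm across, upright in a grey bezel 50 mm across and 12 mm high on the panel; the point is the centre of its top face, 24 mm above the panel (94 mm above the work surface) when out, 16 mm above the panel when fully in; it rides down with the key
- blue (a joint): travel of the blue key in m: 0 out, 0.008 fully in. It moves straight down against a friction of about 3.5 N, has no spring and stays wherever it is left, so one push to the stop sets it
- green_top (a point): round green push key, 34 mm across, upright in a grey bezel 50 mm across and 12 mm high on the panel; the point is the centre of its top face, 24 mm above the panel (94 mm above the work surface) when out, 16 mm above the panel when fully in; it rides down with the key
- green (a joint): travel of the green key in m: 0 out, 0.008 fully in. It moves straight down against a friction of about 3.5 N, has no spring and stays wherever it is left, so one push to the stop sets it
- red_top (a point): round red push key, 34 mm across, upright in a grey bezel 50 mm across and 12 mm high on the panel; the point is the centre of its top face, 24 mm above the panel (94 mm above the work surface) when out, 16 mm above the panel when fully in; it rides down with the key
- red (a joint): travel of the red key in m: 0 out, 0.008 fully in. It moves straight down against a friction of about 3.5 N, has no spring and stays wherever it is left, so one push to the stop sets it; it must stay out
- jar_mushroom_mid (a point): clear jar 76 mm in diameter with a silver lid 80 mm in diameter, 130 mm tall overall, filled with pale dried mushrooms, standing on the left half of the plate; loose bystander; the point is its centre, half-way up (65 mm above its foot)
- jar_berry_mid (a point): clear jar 76 mm in diameter with a silver lid 80 mm in diameter, 130 mm tall overall, filled with something dark brown, standing on the right half of the plate; loose bystander; the point is its centre, half-way up (65 mm above its foot)
- jar_tea_mid (a point): clear jar 76 mm in diameter with a silver lid 80 mm in diameter, 130 mm tall overall, filled with something green, standing on the work surface to the right of the table; loose bystander; the point is its centre, half-way up (65 mm above its foot)
- tape_mid (a point): yellow ring of packing tape lying flat on the work surface to the left of the table, 100 mm outer and 76 mm inner diameter, 45 mm high; loose bystander; the point is its centre, half-way up

How it is judged:
By the outcome, as a careful person would: the job done as asked, in the order asked, and still so for the second after the job is handed in, with the robot touching nothing.
It also fails if it takes over 45 s, if anything falls off the work surface, if the arm or the gripper's body presses on something with over 40 N, if the wrist force passes 120 N, or if a joint passes its speed limit or range.

## Working session

There is one attempt and no reset: what is moved stays moved. The work goes in short steps, Python scripts to look and compute and a shell command to move; the robot and the scene stay as the last step left them, time stands still between calls to the robot, and variables do not carry over. Pictures are saved under pics/ and viewed, about 8 in all and at most 12, crops included, and the job is handed in when it is done.

```bash
mkdir -p pics; cat > h.py <<'E'
import numpy as np,cv2
from rig import *
def save(cam,n):
    im=snapshot(cam); cv2.imwrite(f'pics/{n}.png',im[:,:,::-1]); return im
def ray(cam,u,v,z):
    c=get_calibration(cam);K=np.array(c['K']);R=np.array(c['rotation']);o=np.array(c['origin'])
    d=R@np.linalg.solve(K,[u,v,1]); return o+d*(z-o[2])/d[2]
def proj(cam,p):
    c=get_calibration(cam);q=np.array(c['rotation']).T@(np.array(p)-c['origin']);q=np.array(c['K'])@q;return q[:2]/q[2]
E
python3 - <<'E'
from h import *
np.set_printoptions(precision=4,suppress=True)
for c in ('top','scene'):
    save(c,c+'1'); k=get_calibration(c); print(c,k['origin'],np.array(k['rotation']).tolist(),k['K'][0][0])
    for t,z in (('blue_top',.094),('green_top',.094),('red_top',.094),('power_on_end',.092)):
        r=cut_out(t,c)
        for x in r[:2]:
            m=x['region']; v,u=np.nonzero(m)
            print(t,round(x['p'],2),np.array(x['bbox']),u.mean(),v.mean(),ray(c,u.mean(),v.mean(),z))
s=observe();print(s['t'],s['position'],s['orientation'],s['finger_gap'],s['contact_force'])
E
```

```text
top [0.4762 0.0465 1.1093] [-2.158570202662935, 2.1584663351104134, -0.15560671467068107] 585.6797388803989Traceback (most recent call last):
  File "<stdin>", line 9, in <module>
  File "h.py", line 7, in ray
    d=R@np.linalg.solve(K,[u,v,1]); return o+d*(z-o[2])/d[2]
                                                        ~^^^
IndexError: invalid index to scalar variable.
```

Rotation is a rotation vector; convert it.

```bash
sed -i "s/np.array(c\['rotation'\])/cv2.Rodrigues(np.array(c['rotation'],float))[0]/" h.py
python3 - <<'E'
from h import *
np.set_printoptions(precision=4,suppress=True)
for c in ('top','scene'):
    save(c,c+'1'); k=get_calibration(c); print(c,k['origin'])
    for t,z in (('blue_top',.094),('green_top',.094),('red_top',.094),('power_on_end',.092)):
        r=cut_out(t,c)
        for x in r[:2]:
            m=x['region']; v,u=np.nonzero(m)
            print(t,round(x['p'],2),np.array(x['bbox']),u.mean(),v.mean(),ray(c,u.mean(),v.mean(),z))
s=observe();print(s['t'],s['position'],s['orientation'],s['finger_gap'],s['contact_force'])
E
```

```text
top [0.4762 0.0465 1.1093]
blue_top 0.67 [358.9 308.7  16.9  17. ] 356.6923076923077 308.7587412587413 [ 0.4877 -0.032   0.094 ]
green_top 0.56 [311.1 303.   17.2  18.4] 311.1020408163265 301.0374149659864 [0.501  0.0465 0.094 ]
red_top 0.76 [264.9 293.7  21.1  17.6] 265.6725352112676 293.94718309859155 [0.5132 0.1249 0.094 ]
power_on_end 0.58 [221.8 288.5  24.4  41.3] 220.255 286.18 [0.5267 0.2037 0.092 ]
scene [0.9043 0.4578 0.8278]
blue_top 0.64 [351.6 203.2  13.7  12.7] 352.5940594059406 203.38118811881188 [ 0.4907 -0.0263  0.094 ]
green_top 0.57 [372.5 235.4  18.3  16.1] 373.7132867132867 234.46153846153845 [0.5046 0.0537 0.094 ]
red_top 0.61 [398.7 268.8  21.   20.5] 396.5368098159509 267.5398773006135 [0.5177 0.1316 0.094 ]
power_on_end 0.89 [423.8 304.6  45.6  30.5] 421.1735436893204 303.8216019417476 [0.5302 0.2082 0.092 ]
power_on_end 0.46 [353.  205.3  16.3  18.4] 352.64435146443515 204.43096234309624 [ 0.491  -0.0255  0.092 ]
0.6 [0.2269 0.4734 0.2563] [-0.696  -3.0635  0.0001] 0.08531487988034508 [ 0.5038 -0.2794  0.3062]
```

View pics/top1.png

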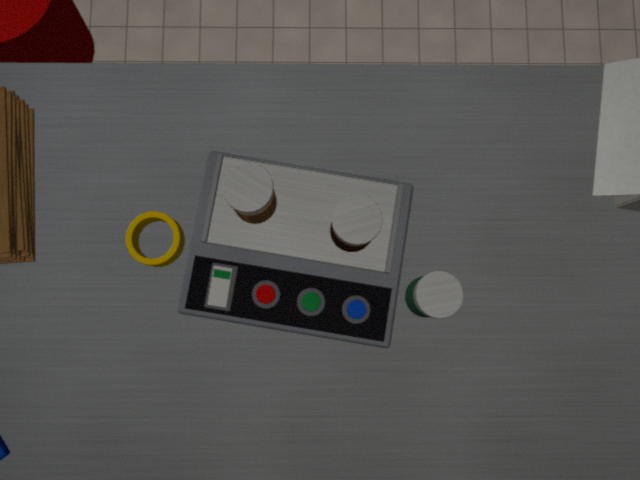

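View pics/scene1.png

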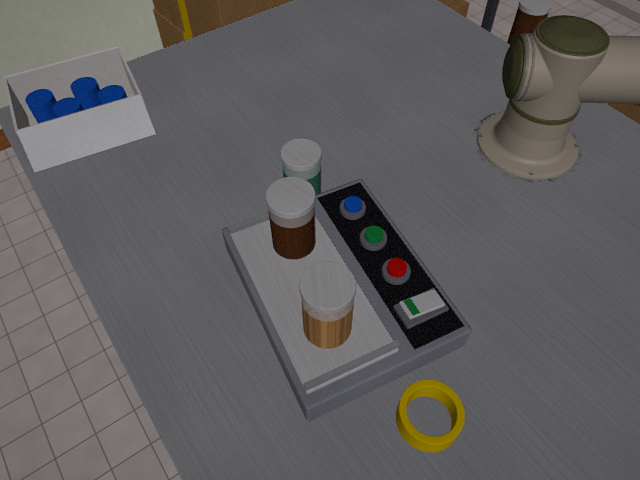

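The top view shows the rocker at (221,288), red at (265,294), green at (311,302) and blue at (357,309). The jars stand behind the panel. The scene view has the same order. The two cameras differ by about 6 mm, so I'll refine with a colour-blob fit.

```bash
python3 - <<'E'
from h import *
from scipy.optimize import least_squares
np.set_printoptions(precision=4,suppress=True)
obs={}
for c in ('top','scene'):
    im=cv2.imread(f'pics/{c}1.png'); hsv=cv2.cvtColor(im,cv2.COLOR_BGR2HSV)
    for n,(a,b),uv in (('blue',(100,125),{'top':(357,309),'scene':(352,204)}),('green',(50,85),{'top':(311,301),'scene':(373,236)}),('red',(170,190),{'top':(265,293),'scene':(397,268)}),('mark',(50,85),{'top':(221,274),'scene':(411,308)})):
        h=hsv[...,0].astype(int); h=np.where(h<10,h+180,h) if n=='red' else h
        m=((h>=a)&(h<=b)&(hsv[...,1]>110)&(hsv[...,2]>50)).astype(np.uint8)
        k,l,s,ce=cv2.connectedComponentsWithStats(m)
        i=min((i for i in range(1,k) if s[i,4]>15),key=lambda i:np.hypot(*(ce[i]-uv[c])))
        z=.094; print(c,n,s[i],ce[i],ray(c,*ce[i],z)); obs[c,n]=ce[i]
ys={'red':40,'green':-40,'blue':-120}
def world(P,x,y,z):
    ct,st=np.cos(P[2]),np.sin(P[2]); return [P[0]+ct*x-st*y,P[1]+st*x+ct*y,z]
for cams in (['top'],['scene'],['top','scene']):
    f=lambda P:np.concatenate([proj(c,world(P,-.092,ys[n]/1e3,.0935))-obs[c,n] for c in cams for n in ys])
    r=least_squares(f,[.6,.07,-.16]); P=r.x
    print(cams,P,np.degrees(P[2]),r.fun); print({n:np.round(world(P,-.092,y/1e3,.094),4) for n,y in ys.items()},'end',np.array(world(P,-.066,.12,.096)))
    print('mark',[(ray(c,*obs[c,'mark'],.096)) for c in cams])
E
```

```text
top blue [347 300  20  19 302] [356.1424 308.9768] [ 0.4874 -0.0311  0.094 ]
top green [301 292  20  19 284] [310.5458 301.3204] [0.5005 0.0475 0.094 ]
top red [256 284  19  20 306] [265.0719 293.6503] [0.5137 0.1259 0.094 ]
top mark [214 270  16   9 113] [221.4425 273.9027] [0.5478 0.2018 0.094 ]
scene blue [344 196  18  17 259] [352.583  203.9691] [ 0.4916 -0.0252  0.094 ]
scene green [365 226  18  18 272] [373.4522 234.2169] [0.5047 0.053  0.094 ]
scene red [387 258  20  20 327] [396.4679 267.3486] [0.5176 0.1313 0.094 ]
scene mark [404 299  16  16 117] [411.2479 306.359 ] [0.5475 0.203  0.094 ]
['top'] [ 0.5979  0.0717 -0.1662] -9.525108849096187 [-0.2175 -0.0323  0.0164 -0.0102  0.2012  0.0381]
{'red': array([0.5138, 0.1264, 0.094 ]), 'green': array([0.5005, 0.0475, 0.094 ]), 'blue': array([ 0.4873, -0.0314,  0.094 ])} end [0.5526 0.2009 0.096 ]
mark [array([0.5476, 0.2015, 0.096 ])]
['scene'] [ 0.6016  0.0769 -0.1663] -9.528844912352758 [ 0.0984  0.2859  0.0264 -0.0528 -0.136  -0.2946]
{'red': array([0.5175, 0.1316, 0.094 ]), 'green': array([0.5043, 0.0527, 0.094 ]), 'blue': array([ 0.4911, -0.0262,  0.094 ])} end [0.5564 0.2062 0.096 ]
mark [array([0.5484, 0.2037, 0.096 ])]
['top', 'scene'] [ 0.5992  0.0736 -0.1671] -9.57671842749534 [-1.3702 -0.8294 -1.1514 -0.7676 -0.9808 -0.6796 -0.0583 -1.6732 -0.0308
 -1.8473 -0.1069 -1.9455]
{'red': array([0.5151, 0.1284, 0.094 ]), 'green': array([0.5018, 0.0495, 0.094 ]), 'blue': array([ 0.4885, -0.0294,  0.094 ])} end [0.5541 0.2029 0.096 ]
mark [array([0.5476, 0.2015, 0.096 ]), array([0.5484, 0.2037, 0.096 ])]
```

```bash
python3 - <<'E'
from h import *
P=np.array([.599,.074,-.1665]);c,s=np.cos(P[2]),np.sin(P[2]);R=np.array([[c,-s],[s,c]])
for n,uv,z in (('mush',(249,188),.212),('berry',(357,220),.212),('tea',(439,295),.13)):
    w=ray('top',*uv,z)[:2]; print(n,w,'table',R.T@(w-P[:2]))
for x in (.026,.028,.03): print('end',P[:2]+R@[-.092+x,.12])
E
python3 -m handwheel '[{"rz":5.3,"dx":0.03,"dy":-0.025,"grip":0},{"rz":5.3,"dx":0.03,"dy":-0.025},{"rz":5.4,"dx":0.03,"dy":-0.025},{"dx":0.03,"dy":-0.025},{"dx":0.03,"dy":-0.025},{"dx":0.03,"dy":-0.025},{"dx":0.03,"dy":-0.025},{"dx":0.03,"dy":-0.025},{"dx":0.03,"dy":-0.025},{"dx":0.03,"dy":-0.025}]'
```

```text
mush [0.67363508 0.14360788] table [0.0620667  0.08101467]
berry [ 0.62324121 -0.0246504 ] table [ 0.04025548 -0.09326862]
tea [ 0.51003573 -0.16694982] table [-0.04780093 -0.2523619 ]
end [0.55380054 0.2032788 ]
end [0.55577288 0.20294734]
end [0.55774522 0.20261587]schema error: expected keys dx, dy, dz, rx, ry, rz, grip
```

```bash
python3 -m handwheel '[{"dx":0.03,"dy":-0.025,"dz":0,"rx":0,"ry":0,"rz":5.3,"grip":0},{"dx":0.03,"dy":-0.025,"dz":0,"rx":0,"ry":0,"rz":5.3,"grip":0},{"dx":0.03,"dy":-0.025,"dz":0,"rx":0,"ry":0,"rz":5.4,"grip":0},{"dx":0.03,"dy":-0.025,"dz":0,"rx":0,"ry":0,"rz":0,"grip":0},{"dx":0.03,"dy":-0.025,"dz":0,"rx":0,"ry":0,"rz":0,"grip":0},{"dx":0.03,"dy":-0.025,"dz":0,"rx":0,"ry":0,"rz":0,"grip":0},{"dx":0.03,"dy":-0.025,"dz":0,"rx":0,"ry":0,"rz":0,"grip":0},{"dx":0.03,"dy":-0.025,"dz":0,"rx":0,"ry":0,"rz":0,"grip":0},{"dx":0.03,"dy":-0.025,"dz":0,"rx":0,"ry":0,"rz":0,"grip":0},{"dx":0.03,"dy":-0.025,"dz":0,"rx":0,"ry":0,"rz":0,"grip":0}]'
```

```text
t: 1.6
position: [0.528, 0.2222, 0.2563]
orientation: [0.263, 3.13, 0.0]
contact_force: [0.4, 0.1, 0.4]
finger_gap: 0.0
```

```bash
python3 -m handwheel '[{"dx":0.014,"dy":-0.010,"dz":0,"rx":0,"ry":0,"rz":0,"grip":0},{"dx":0.014,"dy":-0.010,"dz":-0.02,"rx":0,"ry":0,"rz":0,"grip":0},{"dx":0,"dy":0,"dz":-0.03,"rx":0,"ry":0,"rz":0,"grip":0},{"dx":0,"dy":0,"dz":-0.03,"rx":0,"ry":0,"rz":0,"grip":0},{"dx":0,"dy":0,"dz":-0.02,"rx":0,"ry":0,"rz":0,"grip":0},{"dx":0,"dy":0,"dz":-0.015,"rx":0,"ry":0,"rz":0,"grip":0},{"dx":0,"dy":0,"dz":-0.005,"rx":0,"ry":0,"rz":0,"grip":0},{"dx":0,"dy":0,"dz":0,"rx":0,"ry":0,"rz":0,"grip":0},{"dx":0,"dy":0,"dz":0,"rx":0,"ry":0,"rz":0,"grip":0},{"dx":0,"dy":0,"dz":0,"rx":0,"ry":0,"rz":0,"grip":0}]'
python3 - <<'E'
from h import *
save('scene','s2')
im=cv2.imread('pics/s2.png')[240:360,330:490]; cv2.imwrite('pics/s2c.png',cv2.resize(im,None,fx=4,fy=4,interpolation=3))
E
```

```text
t: 2.6
position: [0.5553, 0.2035, 0.1373]
orientation: [0.263, 3.129, 0.001]
contact_force: [0.5, -0.3, -0.4]
finger_gap: -0.0003
```

View pics/s2c.png

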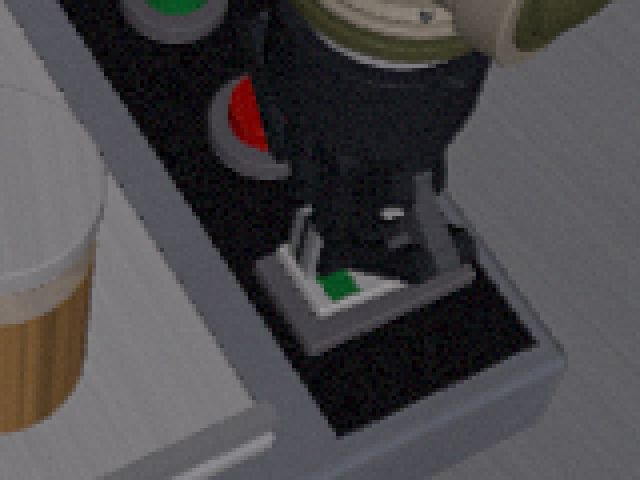

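```bash
python3 - <<'E'
from h import *
from scipy.spatial.transform import Rotation as Ro
s=observe();p=np.array(s['position']);R=Ro.from_rotvec(s['orientation']).as_matrix();print(R)
im=cv2.resize(cv2.imread('pics/s2.png')[240:360,330:490],None,fx=4,fy=4,interpolation=3)
im=cv2.convertScaleAbs(im,alpha=2.2,beta=20)
q=lambda w:tuple(int(a) for a in (proj('scene',w)-[330,240])*4)
t=p+R[:,2]*.025
for sx,sy in ((1,1),(1,-1),(-1,-1),(-1,1)): cv2.circle(im,q(t+R@[.011*sx,.0145*sy,0]),3,(0,0,255),-1)
cv2.line(im,q(p),q(t),(255,0,255),2); print(q(t))
cv2.imwrite('pics/s2d.png',im)
E
```

```text
[[-9.86000301e-01  1.66737822e-01  1.38049499e-03]
 [ 1.66738256e-01  9.86001172e-01  2.04783441e-04]
 [-1.32702453e-03  4.32097862e-04 -9.99999026e-01]]
(317, 253)
```

View pics/s2d.png

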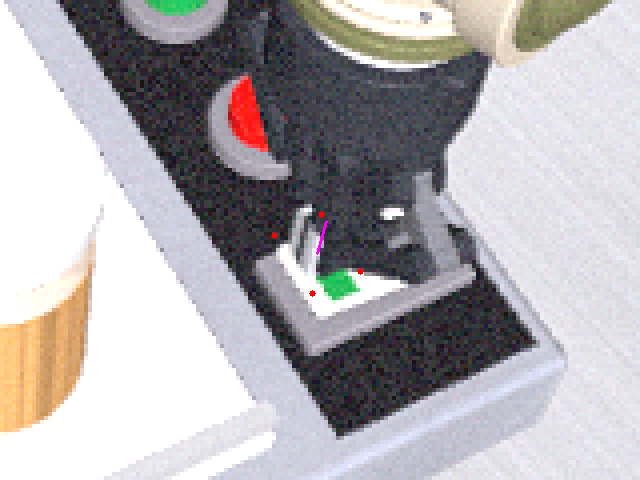

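The tip sits just beyond the green mark, centred on the raised end. I'll move back 3 mm, then press down slowly.

```bash
python3 -m handwheel '[{"dx":-0.003,"dy":0,"dz":0,"rx":0,"ry":0,"rz":0,"grip":0},{"dx":0,"dy":0,"dz":-0.005,"rx":0,"ry":0,"rz":0,"grip":0},{"dx":0,"dy":0,"dz":-0.005,"rx":0,"ry":0,"rz":0,"grip":0},{"dx":0,"dy":0,"dz":-0.003,"rx":0,"ry":0,"rz":0,"grip":0},{"dx":0,"dy":0,"dz":-0.002,"rx":0,"ry":0,"rz":0,"grip":0},{"dx":0,"dy":0,"dz":-0.002,"rx":0,"ry":0,"rz":0,"grip":0},{"dx":0,"dy":0,"dz":-0.002,"rx":0,"ry":0,"rz":0,"grip":0},{"dx":0,"dy":0,"dz":0,"rx":0,"ry":0,"rz":0,"grip":0},{"dx":0,"dy":0,"dz":0,"rx":0,"ry":0,"rz":0,"grip":0},{"dx":0,"dy":0,"dz":0,"rx":0,"ry":0,"rz":0,"grip":0}]'
```

```text
t: 3.65
position: [0.5518, 0.2035, 0.1172]
orientation: [-0.263, -3.13, -0.0]
contact_force: [1.1, -0.3, 0.5]
finger_gap: 0.0001
```

```bash
python3 -m handwheel '[{"dx":0,"dy":0,"dz":-0.002,"rx":0,"ry":0,"rz":0,"grip":0},{"dx":0,"dy":0,"dz":-0.002,"rx":0,"ry":0,"rz":0,"grip":0},{"dx":0,"dy":0,"dz":0,"rx":0,"ry":0,"rz":0,"grip":0},{"dx":0,"dy":0,"dz":0,"rx":0,"ry":0,"rz":0,"grip":0},{"dx":0,"dy":0,"dz":0,"rx":0,"ry":0,"rz":0,"grip":0},{"dx":0,"dy":0,"dz":0,"rx":0,"ry":0,"rz":0,"grip":0},{"dx":0,"dy":0,"dz":0,"rx":0,"ry":0,"rz":0,"grip":0},{"dx":0,"dy":0,"dz":0,"rx":0,"ry":0,"rz":0,"grip":0},{"dx":0,"dy":0,"dz":0,"rx":0,"ry":0,"rz":0,"grip":0},{"dx":0,"dy":0,"dz":0,"rx":0,"ry":0,"rz":0,"grip":0}]'
python3 - <<'E'
from h import *
save('scene','s3')
im=cv2.imread('pics/s3.png')[240:360,330:490]; cv2.imwrite('pics/s3c.png',cv2.convertScaleAbs(cv2.resize(im,None,fx=4,fy=4,interpolation=3),alpha=1.7,beta=20))
E
```

```text
t: 4.65
position: [0.5522, 0.2035, 0.114]
orientation: [0.263, 3.129, 0.0]
contact_force: [-0.2, -2.1, 6.8]
finger_gap: -0.0002
```

View pics/s3c.png

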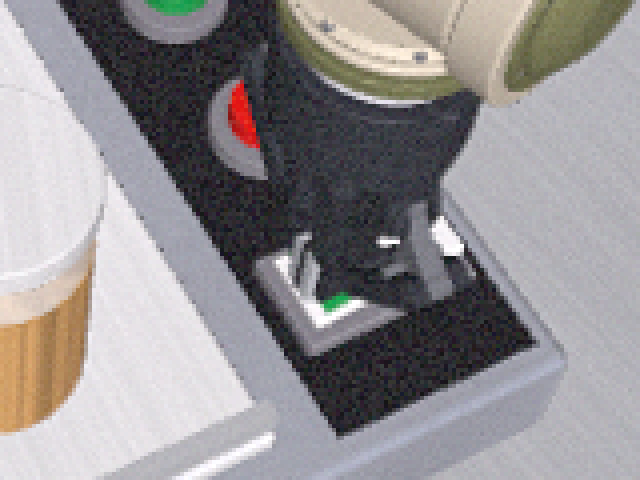

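The white near end now shows at (450,235), so the rocker is tipping. The force is rising, so I'll press on to the stop.

```bash
python3 -m handwheel '[{"dx":0,"dy":0,"dz":-0.002,"rx":0,"ry":0,"rz":0,"grip":0},{"dx":0,"dy":0,"dz":0,"rx":0,"ry":0,"rz":0,"grip":0},{"dx":0,"dy":0,"dz":0,"rx":0,"ry":0,"rz":0,"grip":0},{"dx":0,"dy":0,"dz":0,"rx":0,"ry":0,"rz":0,"grip":0},{"dx":0,"dy":0,"dz":0,"rx":0,"ry":0,"rz":0,"grip":0},{"dx":0,"dy":0,"dz":0,"rx":0,"ry":0,"rz":0,"grip":0},{"dx":0,"dy":0,"dz":0,"rx":0,"ry":0,"rz":0,"grip":0},{"dx":0,"dy":0,"dz":0,"rx":0,"ry":0,"rz":0,"grip":0},{"dx":0,"dy":0,"dz":0,"rx":0,"ry":0,"rz":0,"grip":0},{"dx":0,"dy":0,"dz":0,"rx":0,"ry":0,"rz":0,"grip":0}]'
```

```text
t: 5.7
position: [0.5523, 0.2035, 0.1137]
orientation: [0.262, 3.128, 0.0]
contact_force: [-4.8, -2.7, 20.7]
finger_gap: -0.0001
```

The rocker is on its stop at 20.7 N, with the tip at 88.7 mm (expected 87–89). Now I'll lift and move above blue.

```bash
python3 -m handwheel '[{"dx":0,"dy":0,"dz":0.02,"rx":0,"ry":0,"rz":0,"grip":0},{"dx":0,"dy":0,"dz":0.025,"rx":0,"ry":0,"rz":0,"grip":0},{"dx":-0.009,"dy":-0.0333,"dz":0,"rx":0,"ry":0,"rz":0,"grip":0},{"dx":-0.009,"dy":-0.0333,"dz":0,"rx":0,"ry":0,"rz":0,"grip":0},{"dx":-0.009,"dy":-0.0333,"dz":0,"rx":0,"ry":0,"rz":0,"grip":0},{"dx":-0.009,"dy":-0.0333,"dz":0,"rx":0,"ry":0,"rz":0,"grip":0},{"dx":-0.009,"dy":-0.0333,"dz":0,"rx":0,"ry":0,"rz":0,"grip":0},{"dx":-0.009,"dy":-0.0333,"dz":0,"rx":0,"ry":0,"rz":0,"grip":0},{"dx":-0.009,"dy":-0.0333,"dz":0,"rx":0,"ry":0,"rz":0,"grip":0},{"dx":0,"dy":0,"dz":0,"rx":0,"ry":0,"rz":0,"grip":0}]'
python3 - <<'E'
from h import *
save('scene','s4');print(observe()['position'])
im=cv2.imread('pics/s4.png')[160:370,290:490]; cv2.imwrite('pics/s4c.png',cv2.convertScaleAbs(cv2.resize(im,None,fx=2.8,fy=2.8,interpolation=3),alpha=1.7,beta=20))
E
```

```text
t: 6.7
position: [0.488, -0.0324, 0.156]
orientation: [-0.269, -3.129, 0.0]
contact_force: [0.4, -0.1, 0.0]
finger_gap: -0.0001
[ 0.48839367 -0.03083903  0.15605355]
```

View pics/s4c.png

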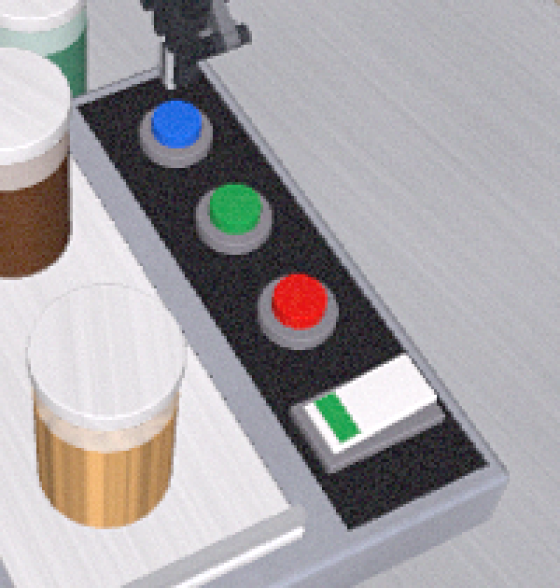

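The rocker's near end is up and its marked end is down. The tip at (170,85) is above blue (177,124). Pressing blue.

```bash
python3 -m handwheel '[{"dx":0,"dy":0.001,"dz":-0.02,"rx":0,"ry":0,"rz":0,"grip":0},{"dx":0,"dy":0,"dz":-0.01,"rx":0,"ry":0,"rz":0,"grip":0},{"dx":0,"dy":0,"dz":-0.004,"rx":0,"ry":0,"rz":0,"grip":0},{"dx":0,"dy":0,"dz":-0.003,"rx":0,"ry":0,"rz":0,"grip":0},{"dx":0,"dy":0,"dz":-0.003,"rx":0,"ry":0,"rz":0,"grip":0},{"dx":0,"dy":0,"dz":-0.003,"rx":0,"ry":0,"rz":0,"grip":0},{"dx":0,"dy":0,"dz":-0.003,"rx":0,"ry":0,"rz":0,"grip":0},{"dx":0,"dy":0,"dz":0,"rx":0,"ry":0,"rz":0,"grip":0},{"dx":0,"dy":0,"dz":0,"rx":0,"ry":0,"rz":0,"grip":0},{"dx":0,"dy":0,"dz":0,"rx":0,"ry":0,"rz":0,"grip":0}]'
```

```text
t: 7.75
position: [0.4891, -0.0284, 0.1109]
orientation: [0.263, 3.13, 0.0]
contact_force: [-3.0, 4.0, 7.9]
finger_gap: 0.0
```

```bash
python3 -m handwheel '[{"dx":0,"dy":0,"dz":-0.0015,"rx":0,"ry":0,"rz":0,"grip":0},{"dx":0,"dy":0,"dz":0,"rx":0,"ry":0,"rz":0,"grip":0},{"dx":0,"dy":0,"dz":0,"rx":0,"ry":0,"rz":0,"grip":0},{"dx":0,"dy":0,"dz":0,"rx":0,"ry":0,"rz":0,"grip":0},{"dx":0,"dy":0,"dz":0,"rx":0,"ry":0,"rz":0,"grip":0},{"dx":0,"dy":0,"dz":0,"rx":0,"ry":0,"rz":0,"grip":0},{"dx":0,"dy":0,"dz":0,"rx":0,"ry":0,"rz":0,"grip":0},{"dx":0,"dy":0,"dz":0,"rx":0,"ry":0,"rz":0,"grip":0},{"dx":0,"dy":0,"dz":0,"rx":0,"ry":0,"rz":0,"grip":0},{"dx":0,"dy":0,"dz":0,"rx":0,"ry":0,"rz":0,"grip":0}]'
```

```text
t: 8.75
position: [0.4892, -0.0284, 0.1106]
orientation: [0.262, 3.129, 0.0]
contact_force: [-7.7, 3.8, 21.1]
finger_gap: -0.0002
```

```bash
python3 -m handwheel '[{"dx":0,"dy":0,"dz":0.02,"rx":0,"ry":0,"rz":0,"grip":0},{"dx":0,"dy":0,"dz":0.0265,"rx":0,"ry":0,"rz":0,"grip":0},{"dx":0.0044,"dy":0.0263,"dz":0,"rx":0,"ry":0,"rz":0,"grip":0},{"dx":0.0044,"dy":0.0263,"dz":0,"rx":0,"ry":0,"rz":0,"grip":0},{"dx":0.0044,"dy":0.0263,"dz":0,"rx":0,"ry":0,"rz":0,"grip":0},{"dx":0,"dy":0,"dz":0,"rx":0,"ry":0,"rz":0,"grip":0},{"dx":0,"dy":0,"dz":0,"rx":0,"ry":0,"rz":0,"grip":0},{"dx":0,"dy":0,"dz":0,"rx":0,"ry":0,"rz":0,"grip":0},{"dx":0,"dy":0,"dz":0,"rx":0,"ry":0,"rz":0,"grip":0},{"dx":0,"dy":0,"dz":0,"rx":0,"ry":0,"rz":0,"grip":0}]'
```

```text
t: 9.75
position: [0.5021, 0.0497, 0.1553]
orientation: [0.264, 3.13, -0.0]
contact_force: [-0.5, -0.3, -0.3]
finger_gap: 0.0
```

```bash
python3 -m handwheel '[{"dx":0,"dy":0,"dz":-0.02,"rx":0,"ry":0,"rz":0,"grip":0},{"dx":0,"dy":0,"dz":-0.01,"rx":0,"ry":0,"rz":0,"grip":0},{"dx":0,"dy":0,"dz":-0.004,"rx":0,"ry":0,"rz":0,"grip":0},{"dx":0,"dy":0,"dz":-0.003,"rx":0,"ry":0,"rz":0,"grip":0},{"dx":0,"dy":0,"dz":-0.003,"rx":0,"ry":0,"rz":0,"grip":0},{"dx":0,"dy":0,"dz":-0.003,"rx":0,"ry":0,"rz":0,"grip":0},{"dx":0,"dy":0,"dz":-0.002,"rx":0,"ry":0,"rz":0,"grip":0},{"dx":0,"dy":0,"dz":-0.002,"rx":0,"ry":0,"rz":0,"grip":0},{"dx":0,"dy":0,"dz":0,"rx":0,"ry":0,"rz":0,"grip":0},{"dx":0,"dy":0,"dz":0,"rx":0,"ry":0,"rz":0,"grip":0}]'
```

```text
t: 10.75
position: [0.5022, 0.0502, 0.1105]
orientation: [0.262, 3.13, -0.001]
contact_force: [-11.7, -0.3, 24.9]
finger_gap: -0.0001
```

Green is on its stop. I'll lift up and back toward the robot, then check.

```bash
python3 -m handwheel '[{"dx":0,"dy":0,"dz":0.02,"rx":0,"ry":0,"rz":0,"grip":0},{"dx":0,"dy":0,"dz":0.03,"rx":0,"ry":0,"rz":0,"grip":0},{"dx":0,"dy":0,"dz":0.04,"rx":0,"ry":0,"rz":0,"grip":0},{"dx":-0.03,"dy":0,"dz":0.02,"rx":0,"ry":0,"rz":0,"grip":0},{"dx":-0.03,"dy":0,"dz":0,"rx":0,"ry":0,"rz":0,"grip":0},{"dx":-0.03,"dy":0,"dz":0,"rx":0,"ry":0,"rz":0,"grip":0},{"dx":-0.03,"dy":0,"dz":0,"rx":0,"ry":0,"rz":0,"grip":0},{"dx":-0.03,"dy":0,"dz":0,"rx":0,"ry":0,"rz":0,"grip":0},{"dx":0,"dy":0,"dz":0,"rx":0,"ry":0,"rz":0,"grip":0},{"dx":0,"dy":0,"dz":0,"rx":0,"ry":0,"rz":0,"grip":0}]'
python3 - <<'E'
from h import *
save('scene','s5');im=save('top','t5');a=cv2.imread('pics/top1.png')
d=np.abs(im[:,:,::-1].astype(int)-a).max(2); print('rows>..', [(n,int((d[v-30:v+30,u-30:u+30]>40).sum())) for n,u,v in (('mush',249,188),('berry',357,220),('tea',439,295),('tape',153,238),('rocker',221,288),('red',265,293),('green',311,302),('blue',357,309))])
im=cv2.imread('pics/s5.png')[160:370,290:490]; cv2.imwrite('pics/s5c.png',cv2.convertScaleAbs(cv2.resize(im,None,fx=2.8,fy=2.8,interpolation=3),alpha=1.7,beta=20))
E
```

```text
t: 11.75
position: [0.3525, 0.0502, 0.2187]
orientation: [0.263, 3.128, -0.0]
contact_force: [1.1, 0.2, -0.5]
finger_gap: -0.0
rows>.. [('mush', 0), ('berry', 0), ('tea', 0), ('tape', 0), ('rocker', 10), ('red', 0), ('green', 0), ('blue', 0)]
```

View pics/s5c.png

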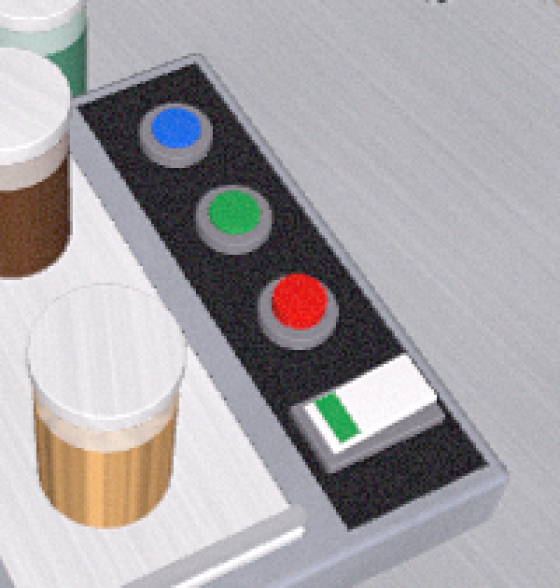

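Blue (177,128) and green (235,213) sit low in their bezels. Red (300,302) still stands proud, and the rocker's marked end is down. Handing in.

```bash
python3 -c "from rig import hand_in;print(hand_in())"
```

```text
the job is handed in; nothing more can be done
None
```

The settling table is switched on: the rocker, then the blue key, then the green key were each pressed to their stop with the shut fingertips. I handed in at about 12 s on the robot's clock, with the arm clear of everything.

- **Rocker:** it took about 21 N with almost no further movement, and the fingertips ended at about 89 mm (87–89 mm expected at the stop).
- **Blue and green keys:** both took 21–25 N, with the fingertips at about 86 mm, which matches the fully-in height.
- **Final pictures:** the rocker's marked end is down, blue and green are sunk in, and red is still out. The before/after comparison of the top view showed no movement of the jars or the tape roll.

**Disagreements:** the top and scene cameras placed the keys about 6 mm apart, so I aimed between the two. The top-view comparison was too coarse to show the key travel, so for blue and green I relied on the force, the fingertip height and the scene picture. No check failed.

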